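Pack the specimen prop wedges head to tail in their trays

ROBOT

A 7-joint arm with a two-finger parallel gripper is mounted at the origin on the work surface. World frame = base frame: x ahead of the robot, y to its left, z up, the work surface at z = 0. Lengths are in m, angles in rad, forces in N, time in s.
With the tool pointing down it reaches from about 0.425 to 0.875 m from the base axis. Payload 4.7 kg.
Tool frame: the origin (TCP) lies at the very end of the fingers, on their centre line; the grasp point (between the pads) lies 19 mm behind it; z points along the fingers, y is the line along which they close (so a half turn about z gives the same grasp; the last joint's range is limited). The gripper opens to 87 mm and grips with 3 to 60 N. Pads are 19 mm wide; open, the fingers measure 117 mm over their backs; the gripper's body (75 mm by 190 mm) begins 51 mm behind the grasp point.
Start: joints at [1.168, 0.321, -0.07, 1.45, 0.023, 1.371, -0.057], TCP at [0.263, -0.594, 0.187] pointing down, gripper open.
Joint ranges: [-2.86, 2.86], [-0.3, 2.09], [-1.38, 1.24], [0.06, 2.45], [-1.56, 4.7], [0.09, 2.05], [-2.69, 2.69]. Speed limits (rad/s): [2.57, 2.57, 3.14, 3.14, 3.14, 3.14, 3.14].

INTERFACE

Orientations are given as a rotation vector (axis times angle).
In Python, from bench import ctrl, get_image, job gives the robot as it stands.
- The arm moves only by the shell command python3 -m crank 'ROWS' [FORCE]. ROWS is JSON, a list that holds one entry, the list of rows, each a list of 5 numbers: the shift along the tool's x, y, z in mm, then the turn about the tool's z in rad, then the closure, from -1 (fully open) to 1 (shut), so that 0 is half open. A call has 1 to 10 rows; each row shifts and turns the commanded pose from where the row before left it, along the tool's axes as they then stand; what a row does not reach is not made up. A row lasts 1/12 s, in which the tool goes at most 41.7 mm and 7.16 degrees, less where a joint would pass 70% of its speed; a pose out of reach is approached as far as the arm can. A call with a gripper value outside its range is refused whole. The fingers move at their own pace and stop on an object; FORCE is the grip in N (left out, the last holds). Time passes only in rows, so rows that do not move let the fingers close. It gives the time, the measured TCP pose, the force, the opening and the grip force at its end, in the units of the state.
- ctrl.get_state(): the state, without advancing time (a new reading comes with each control period).
- get_image(name): name is "scene" or "side" or "wrist"; returns a dict with "pixels" (384x512x3 uint8, red, green, blue), "fx", "fy", "cx", "cy" (pixels), "T" (4x4, takes a point from camera to world coordinates); the wrist camera has in their place "T_tool_cam" (4x4, takes a point from camera to tool coordinates, whose origin is the TCP and whose axes are the flange's). Camera axes: x right, y down, z forward; pixel columns grow to the right and rows downward; lengths in m; the calibration is good to about 2 mm. A picture is of the moment at which its call begins: read the wrist's pose just before it. There is no depth.
- job.close_job(): hands the job in; it is judged then, once.
The state is a dict: "time": time; "joint_positions": joint angles; "qd": joint speeds; "joint_torque": joint torques, N m; "position": TCP position; "tool_rot": TCP orientation; "ft_force": force on the tool from outside, world axes, zero at the start; "torque": the same for the moment, N m; "grip_width": opening from 0.0 (shut) to 1.0 (fully open); "grip_force": force on a finger pad.
Only numpy, scipy, OpenCV 4.12 (cv2) and the standard library are available. Lean on these libraries where they do the work, as an engineer would, in place of code of your own. Each camera call takes 0.05 s, during which the arm holds its last target. There are 200 camera calls.

TASK

Clear up the four black rubber wedges used to prop specimens under the microscope: put the two long ones in the longer white tray and the two short ones in the shorter white tray. In each tray lay the pair flat on the tray floor, lengthways and head to tail (thick end beside thin end) with their sloping sides facing each other, so that together they fill the rectangle. Leave the straight-sided rubber block, the round dish and the jar where they are.

Things in the scene. Friction and masses are not known exactly. Their poses are not given: they have to be found in the camera images.
- long_a_mid (a point): Long black rubber wedge lying on its side, loose. 60 mm long (x), 32 mm high (z, up); from above a right-angled trapezoid: head 36 mm wide at x = -30 mm, tail 14 mm wide at x = +30 mm, end faces square to x (grip it by these two ends from above). Straight side at y = -9 mm; sloping side from y = +27 (head) to +5 mm (tail). This point: half-way along, half-way up.
- long_b_mid (a point): Other long black rubber wedge lying on its side, loose. 60 mm long (x), 32 mm high (z, up); from above a right-angled trapezoid: head 36 mm wide at x = -30 mm, tail 14 mm wide at x = +30 mm, end faces square to x (grip it by these two ends from above). Straight side at y = -9 mm; sloping side from y = +27 (head) to +5 mm (tail). This point: half-way along, half-way up.
- short_a_mid (a point): Short black rubber wedge lying on its side, loose. 40 mm long (x), 32 mm high (z, up); from above a right-angled trapezoid: head 36 mm wide at x = -20 mm, tail 14 mm wide at x = +20 mm, end faces square to x (grip it by these two ends from above). Straight side at y = -9 mm; sloping side from y = +27 (head) to +5 mm (tail). This point: half-way along, half-way up.
- short_b_mid (a point): Other short black rubber wedge lying on its side, loose. 40 mm long (x), 32 mm high (z, up); from above a right-angled trapezoid: head 36 mm wide at x = -20 mm, tail 14 mm wide at x = +20 mm, end faces square to x (grip it by these two ends from above). Straight side at y = -9 mm; sloping side from y = +27 (head) to +5 mm (tail). This point: half-way along, half-way up.
- long_tray_in (a point): Longer open white tray, fixed to the bench. Inside 76 mm long (x) by 66 mm wide (y), rims 4 mm thick, only 7 mm above the bench; inner floor 4 mm above the bench. Holds one pair of 60 mm wedges lengthways along x with a few mm to spare. This point: centre of the inner floor, z up.
- short_tray_in (a point): Shorter open white tray, fixed to the bench. Inside 56 mm long (x) by 66 mm wide (y), rims 4 mm thick, only 7 mm above the bench; inner floor 4 mm above the bench. Holds one pair of 40 mm wedges lengthways along x with a few mm to spare. This point: centre of the inner floor, z up.
- block_mid (a point): Plain straight-sided black rubber block, 55 x 26 x 32 mm (not a wedge), loose; to be left alone. This point is its centre.
- dish_mid (a point): Small round lidded dish with a green disc on top, 60 mm across and about 15 mm high, loose; to be left alone. This point is its centre.
- jar_mid (a point): Small closed jar, 44 mm across and 60 mm high, loose; to be left alone. This point is its centre.
There are look-alikes about, which are no part of the job. Leave any green or purple look-alike of the part that bears short_a_mid alone.

How it is judged:
At the end, for the whole second after the job is handed in: Each wedge in its tray: flat (height within 2.5 mm, tilt under 0.12 rad), lengthways within 0.3 rad, its point within 12 mm (x), 28 mm (y) of tray centre; in each pair each point 26 to 52 mm to the sloping (+y) side of the other, i.e. head to tail, sloping sides facing. At rest (x of long_a_mid in the frame of long_tray_in between -0.012 and 0.012 m and y of long_a_mid in the frame of long_tray_in between -0.028 and 0.028 m and z of long_a_mid in the frame of long_tray_in between 0.0135 and 0.0185 m and angle between each of long_a_mid, long_b_mid, short_a_mid, short_b_mid's own z axis and vertical below 0.12 rad and angle between the x axis of each of long_a_mid, long_b_mid and the x axis of long_tray_in, either way round below 0.3 rad and x of long_b_mid in the frame of long_tray_in between -0.012 and 0.012 m and y of long_b_mid in the frame of long_tray_in between -0.028 and 0.028 m and z of long_b_mid in the frame of long_tray_in between 0.0135 and 0.0185 m and y of long_a_mid in the frame of long_b_mid between 0.026 and 0.052 m and y of long_b_mid in the frame of long_a_mid between 0.026 and 0.052 m and linear speed of each of long_a, long_b, short_a, short_b below 0.02 m/s and angular speed of each of long_a, long_b, short_a, short_b below 0.2 rad/s and x of short_a_mid in the frame of short_tray_in between -0.012 and 0.012 m and y of short_a_mid in the frame of short_tray_in between -0.028 and 0.028 m and z of short_a_mid in the frame of short_tray_in between 0.0135 and 0.0185 m and angle between the x axis of each of short_a_mid, short_b_mid and the x axis of short_tray_in, either way round below 0.3 rad and x of short_b_mid in the frame of short_tray_in between -0.012 and 0.012 m and y of short_b_mid in the frame of short_tray_in between -0.028 and 0.028 m and z of short_b_mid in the frame of short_tray_in between 0.0135 and 0.0185 m and y of short_a_mid in the frame of short_b_mid between 0.026 and 0.052 m and y of short_b_mid in the frame of short_a_mid between 0.026 and 0.052 m); the robot touches nothing.
It fails at once if the block is pushed more than 15 mm or tipped over (distance of block_mid from where it was at the start of the episode above 0.015 m or angle between block_mid's own z axis and vertical above 0.5 rad).
It fails at once if the dish is pushed more than 15 mm or tipped over (distance of dish_mid from where it was at the start of the episode above 0.015 m or angle between dish_mid's own z axis and vertical above 0.5 rad).
It fails at once if the jar is pushed more than 15 mm or tipped over (distance of jar_mid from where it was at the start of the episode above 0.015 m or angle between jar_mid's own z axis and vertical above 0.5 rad).
It also fails if it takes over 102 s, if anything falls off the work surface, if the arm or the gripper's body presses on something with over 40 N, if the wrist force passes 120 N, or if a joint passes its speed limit or range.

## Working session

There is one attempt and no reset: what is moved stays moved. The work goes in short steps, Python scripts to look and compute and a shell command to move; the robot and the scene stay as the last step left them, time stands still between calls to the robot, and variables do not carry over. Pictures are saved under pics/ and viewed, at most 14 in all, crops included, and the job is handed in when it is done.

```bash
mkdir -p pics; ls; python3 - <<'E'
from bench import ctrl,get_image
import cv2,numpy as np
s=ctrl.get_state();print(s)
ims=[]
for n in("scene","side","wrist"):
    g=get_image(n);cv2.imwrite(f"pics/{n}0.png",g["pixels"][:,:,::-1]);print(n,g["fx"],g["cx"],g["cy"],np.round(g.get("T",g.get("T_tool_cam")),3).tolist())
E
```

```text
pics
{'time': 0.0, 'joint_positions': array([ 1.16806141,  0.32183114, -0.07005858,  1.45166514,  0.02260031,
        1.37079783, -0.05689167]), 'qd': array([ 3.04052730e-04, -7.32569669e-04,  4.66895900e-04,  1.55495143e-03,
       -1.07657144e-03, -8.86050451e-04, -4.58420721e-05]), 'joint_torque': array([ 4.57984570e-04, -4.91288924e+01, -4.03176695e-01, -3.12527132e+01,
       -6.37075701e-02,  4.36913827e-02,  1.61821740e-04]), 'position': array([ 0.26284948, -0.59380603,  0.18546104]), 'tool_rot': array([-3.07179406e+00, -6.49671674e-01,  7.84638172e-04]), 'ft_force': array([-0.67419484, -0.4740644 ,  1.01174729]), 'torque': array([ 0.01130498, -0.02522897, -0.04806988]), 'grip_force': 0.0, 'grip_width': 0.9965199642705371}
scene 432.6385176654967 256.1260684178122 190.2183947465828 [[-0.061, 0.769, -0.637, 1.082], [0.998, 0.056, -0.028, 0.034], [0.014, -0.637, -0.771, 0.721], [0.0, 0.0, 0.0, 1.0]]
side 447.0093671783338 256.47701826741576 189.6753524073375 [[0.965, -0.21, 0.159, 0.363], [-0.264, -0.735, 0.625, -0.669], [-0.014, -0.645, -0.764, 0.888], [0.0, 0.0, 0.0, 1.0]]
wrist 342.9566074015241 259.8329243449222 192.71195910988325 [[0.0, -0.966, -0.259, 0.071], [1.0, -0.0, 0.001, -0.0], [-0.001, -0.259, 0.966, -0.2], [0.0, 0.0, 0.0, 1.0]]
```

View pics/scene0.png

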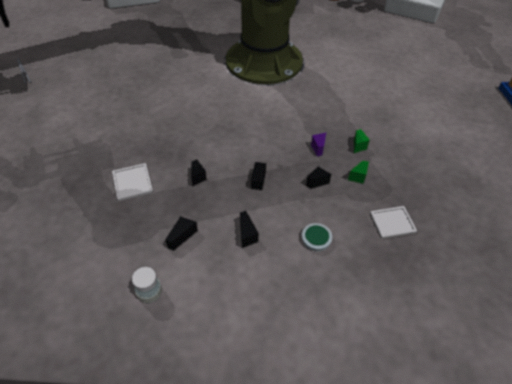

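View pics/side0.png

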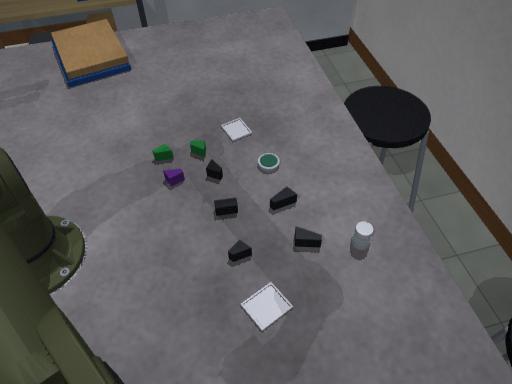

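The scene view shows the long tray near (132,181) and the short tray at (393,221). The long wedges are near (182,233) and (248,229), the short ones near (197,173) and (318,178), and the block is at (258,175). The dish is at (317,236) and the jar at (146,283). The green and purple look-alikes sit at upper right. The side view agrees.

```bash
cat > h.py <<'E'
from bench import ctrl,get_image,job
import cv2,numpy as np
from scipy.spatial.transform import Rotation as R
def grab(n):
    s=ctrl.get_state();g=get_image(n)
    if "T" in g: T=np.array(g["T"])
    else:
        W=np.eye(4);W[:3,:3]=R.from_rotvec(s["tool_rot"]).as_matrix();W[:3,3]=s["position"];T=W@np.array(g["T_tool_cam"])
    g["Tw"]=T;g["bgr"]=np.ascontiguousarray(g["pixels"][:,:,::-1]);return g
def ray(g,uv,z):
    uv=np.atleast_2d(uv).astype(float);T=g["Tw"]
    d=np.c_[(uv[:,0]-g["cx"])/g["fx"],(uv[:,1]-g["cy"])/g["fy"],np.ones(len(uv))]@T[:3,:3].T
    return T[:3,3]+d*((z-T[2,3])/d[:,2])[:,None]
def proj(g,P):
    T=g["Tw"];p=(np.atleast_2d(P)-T[:3,3])@T[:3,:3]
    return np.c_[g["fx"]*p[:,0]/p[:,2]+g["cx"],g["fy"]*p[:,1]/p[:,2]+g["cy"]]
def blobs(m,a=40):
    c,_=cv2.findContours(m.astype(np.uint8),cv2.RETR_EXTERNAL,cv2.CHAIN_APPROX_NONE)
    return [k for k in c if cv2.contourArea(k)>a]
def move(xy,yaw,z):
    """tool-x heading yaw (mod pi); prints turn about tool z, then shift in tool axes after that turn"""
    s=ctrl.get_state();M=R.from_rotvec(s["tool_rot"]).as_matrix();h=np.arctan2(M[1,0],M[0,0])
    t=(yaw-h+np.pi/2)%np.pi-np.pi/2
    X=np.array([np.cos(h+t),np.sin(h+t)]);Y=np.array([X[1],-X[0]])
    d=np.array(xy)-s["position"][:2]
    print("t=%.2f pos"%s["time"],np.round(s["position"],4),"head %.3f"%h,"tilt %.3f"%np.arccos(-M[2,2]),"q7 %.2f"%s["joint_positions"][6],"| turn %.3f shift x %.1f y %.1f z %.1f"%(-t,1e3*d@X,1e3*d@Y,1e3*(s["position"][2]-z)))
E
python3 - <<'E'
from h import *
for n in("scene","side"):
    g=grab(n);hsv=cv2.cvtColor(g["bgr"],cv2.COLOR_BGR2HSV);v=hsv[...,2]
    for nm,m,z in(("black",(v<38),.016),("white",(v>150)&(hsv[...,1]<50),.007),("green",(hsv[...,1]>110)&(v>45),.016)):
        for c in blobs(m,60):
            M=cv2.moments(c);u=(M["m10"]/M["m00"],M["m01"]/M["m00"]);p=ray(g,u,z)[0]
            if .3<p[0]<.9 and abs(p[1])<.5: print(n,nm,np.round(u),int(M["m00"]),np.round(p[:2],3))
E
```

```text
scene black [180. 233.] 540 [ 0.618 -0.133]
scene black [247. 231.] 397 [ 0.603 -0.003]
scene black [317. 178.] 326 [0.455 0.139]
scene black [257. 176.] 316 [0.46  0.008]
scene black [197. 173.] 243 [ 0.46  -0.124]
scene white [143. 277.] 323 [ 0.712 -0.186]
scene white [392. 222.] 675 [0.556 0.288]
scene white [132. 181.] 783 [ 0.485 -0.263]
scene green [317. 235.] 285 [0.604 0.133]
scene green [359. 172.] 258 [0.431 0.23 ]
scene green [319. 142.] 170 [0.344 0.146]
scene green [361. 141.] 213 [0.331 0.243]
side black [240. 255.] 151 [ 0.457 -0.133]
side black [307. 243.] 160 [ 0.615 -0.144]
side black [226. 210.] 156 [0.455 0.   ]
side black [283. 202.] 177 [ 0.596 -0.014]
side black [214. 171.] 187 [0.453 0.138]
side white [266. 305.] 1249 [ 0.482 -0.264]
side white [364. 228.] 171 [ 0.762 -0.136]
side white [237. 129.] 312 [0.551 0.288]
side green [174. 176.] 224 [0.347 0.148]
side green [268. 160.] 133 [0.602 0.134]
side green [162. 153.] 216 [0.331 0.243]
side green [198. 147.] 177 [0.428 0.236]
```

```bash
python3 -m crank '[[[0,0,-8,0.1,-1],[0,0,-8,0.1,-1],[0,0,-8,0.1,-1],[0,0,-8,0.1,-1]]]' && python3 -m crank '[[[14,-32,0,0,-1],[14,-32,0,0,-1],[14,-32,0,0,-1],[14,-32,0,0,-1],[14,-32,0,0,-1],[14,-32,0,0,-1],[14,-32,0,0,-1],[14,-32,0,0,-1],[14,-32,0,0,-1],[14,-32,0,0,-1]]]'; python3 -m crank '[[[14,-32,0,0,-1],[14,-32,0,0,-1],[14,-32,0,0,-1],[14,-32,0,0,-1],[14,-32,0,0,-1],[0,0,0,0,-1],[0,0,0,0,-1],[0,0,0,0,-1],[0,0,0,0,-1]]]'
python3 - <<'E'
from h import *
move((.5,-.07),0,.22);g=grab("wrist");cv2.imwrite("pics/w1.png",cv2.resize(g["bgr"],(800,600),interpolation=cv2.INTER_CUBIC))
E
```

```text
time: 0.58
position: [0.263, -0.5943, 0.2187]
tool_rot: [-3.141, -0.019, 0.0]
ft_force: [-1.1, 0.1, 0.3]
grip_width: 0.999
grip_force: 0.0
time: 1.42
position: [0.398, -0.2704, 0.2187]
tool_rot: [3.141, 0.026, 0.0]
ft_force: [1.0, 0.3, 0.6]
grip_width: 1.0
grip_force: 0.0
time: 2.17
position: [0.4644, -0.1125, 0.2184]
tool_rot: [3.141, 0.023, -0.001]
ft_force: [0.2, 0.3, -0.3]
grip_width: 1.002
grip_force: 0.0
t=2.17 pos [ 0.4644 -0.1125  0.2184] head 0.014 tilt 0.001 q7 -1.35 | turn 0.014 shift x 35.6 y -42.5 z -1.6
```

View pics/w1.png

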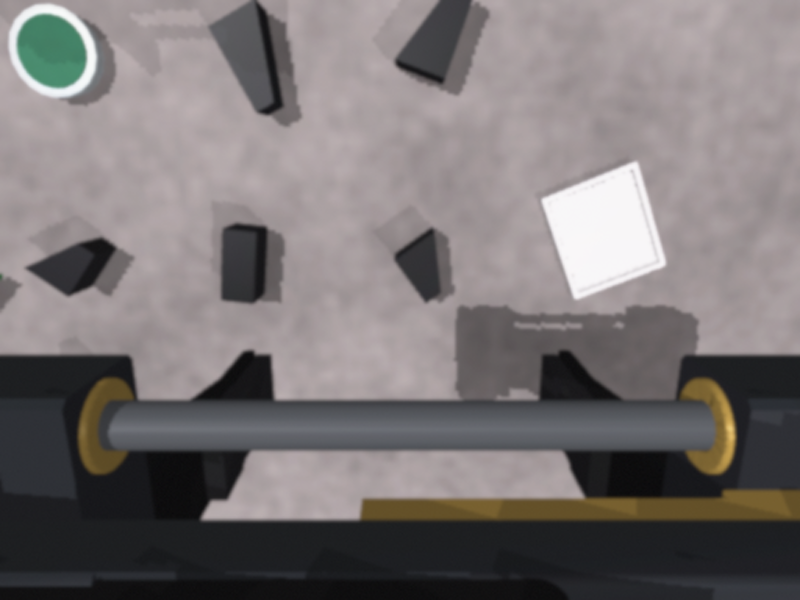

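The wrist view shows all five black objects: a long wedge at (250,60), a cut-off long wedge at (440,40), a short wedge at (75,265), the block at (245,265) and a short wedge at (425,262). The long tray is at (605,230). Shifting a little brings them all into view.

```bash
python3 -m crank '[[[16,-25,0,0,-1],[15,-25,0,0,-1],[0,0,0,0.014,-1],[0,0,0,0,-1],[0,0,0,0,-1],[0,0,0,0,-1]]]' |head -2
python3 - <<'E'
from h import *
move((.5,-.07),0,.22);g=grab("wrist");np.save("g2.npy",g,allow_pickle=True)
v=g["bgr"].max(2)
o=cv2.resize(g["bgr"][:225],(800,352),interpolation=cv2.INTER_CUBIC);cv2.imwrite("pics/w2.png",o)
for y,x in((100,160),(60,150)): pass
print(np.histogram(v[:220],bins=np.arange(0,260,8))[0])
for t in(40,60,80):
  for c in blobs((v[:222]<t),150):print(t,cv2.boundingRect(c),cv2.contourArea(c))
E
```

```text
time: 2.72
position: [0.4947, -0.0623, 0.2184]
t=2.72 pos [ 0.4947 -0.0623  0.2184] head 0.000 tilt 0.001 q7 -1.50 | turn 0.000 shift x 5.3 y 7.7 z -1.6
[    0     0    60   236   466   340  1353  1824   259   372   830   925
   744  2020  1683   658   470   684  3342  4443 17119 31384 25200 11659
  1557   311    99   161   255   293   686  3207]
40 (302, 196, 21, 19) 207.5
40 (95, 181, 22, 31) 168.0
60 (68, 180, 49, 35) 794.5
60 (295, 171, 29, 46) 738.0
60 (188, 170, 25, 49) 949.0
60 (298, 21, 50, 60) 673.5
80 (67, 180, 51, 36) 880.0
80 (294, 171, 31, 47) 829.0
80 (187, 170, 27, 49) 1095.0
80 (207, 36, 18, 66) 353.5
80 (297, 19, 53, 63) 1433.0
```

View pics/w2.png

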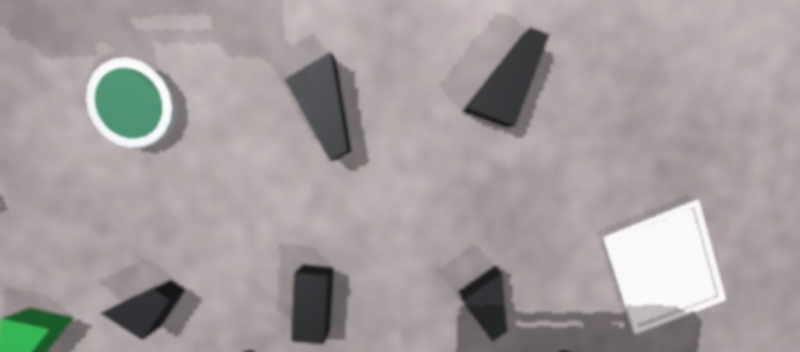

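This view shows all the wedges complete. The long ones are at (325,105) and (510,78), the short ones at (145,310) and (487,303). The block is at (312,303) and the long tray at (665,265).

```bash
cat >> h.py <<'E'
def shape(L):
    h=L/2;return np.array([[-h,-9],[h,-9],[h,5],[-h,27]])/1e3
def fit(P,L):
    """rigid fit of wedge top corners to 4 points in ring order; best over shifts/order"""
    S=shape(L);best=None
    for k in range(8):
        Q=np.roll(P[::-1] if k>3 else P,k%4,0)
        a=S-S.mean(0);b=Q-Q.mean(0);th=np.arctan2((a[:,0]*b[:,1]-a[:,1]*b[:,0]).sum(),(a*b).sum())
        c,s=np.cos(th),np.sin(th);A=np.array([[c,-s],[s,c]]);t=Q.mean(0)-A@S.mean(0)
        e=np.linalg.norm(S@A.T+t-Q,axis=1).max()
        if best is None or e<best[0]:best=(e,t,th,k>3)
    return best
def tops(g,rows=225,off=0,vmax=90,z=.032,zs=5):
    up=cv2.resize(g["bgr"][:rows],None,fx=4,fy=4,interpolation=cv2.INTER_CUBIC)
    v=up.max(2);sat=v.astype(int)-up.min(2);out=[]
    for c in blobs((v<vmax)&(sat<30),4000):
        m=np.zeros(v.shape,np.uint8);cv2.drawContours(m,[c],-1,1,-1)
        th,_=cv2.threshold(v[m>0].reshape(-1,1),0,255,cv2.THRESH_OTSU)
        mm=((v>th+off)&(m>0)).astype(np.uint8);mm=cv2.morphologyEx(mm,cv2.MORPH_OPEN,np.ones((9,9)))
        bb=blobs(mm,1500)
        if not bb: continue
        d=max(bb,key=cv2.contourArea)
        for nm,k in(("top",d),("sil",c)):
            q=cv2.approxPolyN(k,4,ensure_convex=True).reshape(-1,2);uv=(q+.5)/4-.5
            P=ray(g,uv,z)[:,:2];out.append((nm,th,uv,P))
    return out
E
python3 - <<'E'
from h import *
g=np.load("g2.npy",allow_pickle=True).item()
for nm,th,uv,P in tops(g):
    r=[]
    for L in(60,40):
        e,t,a,f=fit(P,L);r.append((L,round(e*1e3,1),np.round(t,4).tolist(),round(a,3),f))
    S=[round(1e3*np.linalg.norm(P[i]-P[i-1])) for i in range(4)]
    print(nm,th,np.round(uv.mean(0)),S,min(r,key=lambda x:x[1]))
E
```

```text
top 42.0 [ 90. 198.] [15, 39, 36, 45] (40, np.float64(1.4), [0.4537, 0.1327], np.float64(-0.622), True)
sil 42.0 [ 97. 196.] [13, 53, 43, 61] (60, np.float64(5.7), [0.456, 0.1251], np.float64(-0.712), True)
top 49.0 [310. 189.] [25, 30, 4, 35] (40, np.float64(13.3), [0.47, -0.1189], np.float64(2.047), True)
sil 49.0 [313. 196.] [55, 15, 49, 43] (40, np.float64(5.9), [0.4554, -0.1217], np.float64(-2.495), True)
top 46.0 [198. 197.] [24, 53, 25, 53] (60, np.float64(9.4), [0.457, 0.0068], np.float64(0.059), True)
sil 46.0 [200. 194.] [29, 60, 30, 60] (60, np.float64(8.8), [0.4601, 0.0037], np.float64(0.058), True)
top 69.0 [207.  71.] [57, 12, 59, 32] (60, np.float64(5.7), [0.5937, -0.0029], np.float64(-2.684), True)
sil 69.0 [209.  71.] [65, 16, 61, 37] (60, np.float64(1.3), [0.5939, -0.0054], np.float64(-2.65), True)
```

```bash
python3 - <<'E'
from h import *
g=np.load("g2.npy",allow_pickle=True).item();im=g["bgr"]
o=[]
for x,y in((175,20),(290,10),(278,160)):
    c=im[y:y+66,x:x+80].astype(float);c=np.clip((c-15)*255/95,0,255).astype(np.uint8)
    c=cv2.resize(c,None,fx=5,fy=5,interpolation=cv2.INTER_CUBIC)[:, :400];o.append(c)
b=np.vstack([np.hstack(o[:2]),np.hstack([o[2],o[2]*0])])[:600];cv2.imwrite("pics/z.png",b[:,:800][:600])
E
```

```text
(no output)
```

View pics/z.png

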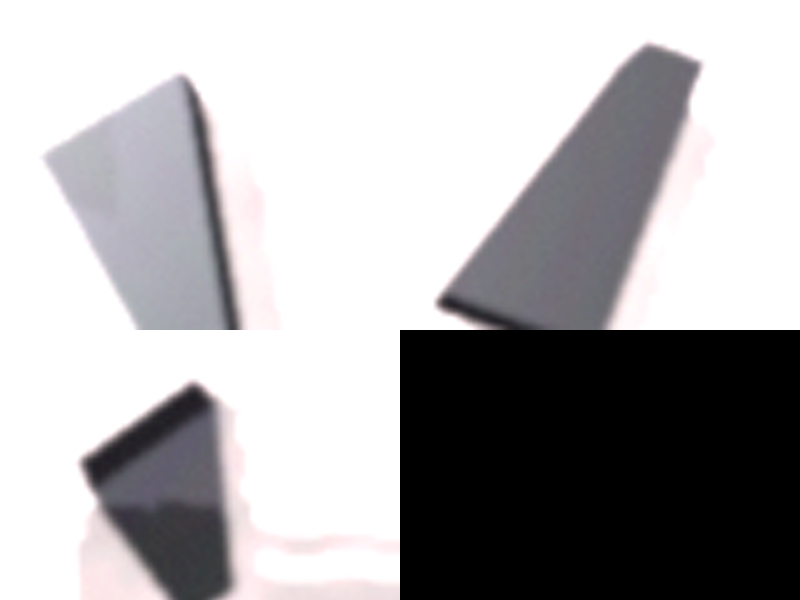

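The crops show the top faces clearly. Long_a has a bright top with a thin dark right side, and long_b a grey top with a dark lower-left end. The right short wedge has a dark head end-face at its upper left and the gripper's shadow over its tail. I'll use a threshold per object.

```bash
cat >> h.py <<'E'
def seg(g,box,lo,hi,z=.032,erode=1):
    x,y,w,h=box;up=cv2.resize(g["bgr"][y:y+h,x:x+w],None,fx=4,fy=4,interpolation=cv2.INTER_CUBIC);v=up.max(2)
    m=cv2.morphologyEx(((v>lo)&(v<hi)).astype(np.uint8),cv2.MORPH_OPEN,np.ones((13,13)))
    c=max(blobs(m,500),key=cv2.contourArea);q=cv2.approxPolyN(cv2.convexHull(c),4,ensure_convex=True).reshape(-1,2)
    uv=(q+.5)/4-.5+[x,y];return uv,ray(g,uv,z)[:,:2]
E
python3 - <<'E'
from h import *
g=np.load("g2.npy",allow_pickle=True).item()
for n,L,b,lo,his in(("La",60,(175,25,60,85),52,(105,115,125)),("Lb",60,(285,8,75,84),38,(85,95,105)),("Sr",40,(284,160,50,62),25,(80,90)),("Sl",40,(60,170,62,52),38,(80,90))):
  for hi in his:
    uv,P=seg(g,b,lo,hi);e,t,a,f=fit(P,L);print(n,hi,"err %.1fmm"%(e*1e3),np.round(t,4),round(a,3),f,[round(1e3*np.linalg.norm(P[i]-P[i-1])) for i in range(4)])
# tray
v=g["bgr"].min(2)[:225];c=max(blobs(v>185,300),key=cv2.contourArea);r=cv2.minAreaRect(c)
q=cv2.approxPolyN(c,4,ensure_convex=True).reshape(-1,2);P=ray(g,q,.007)[:,:2];print(q.tolist(),P.mean(0),[round(1e3*np.linalg.norm(P[i]-P[i-1])) for i in range(4)],[round(float(np.arctan2(*(P[i]-P[i-1])[::-1])),3) for i in range(4)])
E
```

```text
La 105 err 4.1mm [ 0.5932 -0.0032] -2.677 True [69, 13, 59, 36]
La 115 err 9.6mm [ 0.5919 -0.0039] -2.675 True [77, 18, 59, 37]
La 125 err 17.6mm [ 0.5923 -0.0091] -2.713 True [89, 31, 58, 50]
Lb 85 err 0.6mm [ 0.6178 -0.1379] -0.335 True [14, 60, 36, 64]
Lb 95 err 1.4mm [ 0.6178 -0.1379] -0.334 True [15, 61, 37, 64]
Lb 105 err 2.1mm [ 0.6176 -0.1383] -0.333 True [16, 62, 38, 64]
Sr 80 err 4.8mm [ 0.4556 -0.1215] -2.494 True [54, 14, 48, 41]
Sr 90 err 5.9mm [ 0.4554 -0.1217] -2.495 True [55, 15, 49, 43]
Sl 80 err 1.1mm [0.4537 0.1323] -0.621 True [14, 39, 36, 45]
Sl 90 err 1.2mm [0.4536 0.1325] -0.624 True [15, 39, 36, 46]
[[466, 195], [402, 205], [385, 151], [447, 126]] [ 0.48393069 -0.2641982 ] [92, 79, 73, 76] [-2.742, 1.735, 0.388, -1.173]
```

```bash
python3 - <<'E'
from h import *
g=np.load("g2.npy",allow_pickle=True).item()
uv=np.array([[297.6,191.4],[320.6,174.6],[324.0,212.2],[314.5,216]])[::-1]
P=ray(g,uv,.032)[:,:2];e,t,a,f=fit(P,40);print("Sr %.1f"%(e*1e3),np.round(t,4),round(a,3),f,[round(1e3*np.linalg.norm(P[i]-P[i-1])) for i in range(4)])
im=cv2.imread("pics/w1.png");W=np.eye(4);W[:3,:3]=R.from_rotvec([3.1412,.0225,-.001]).as_matrix();W[:3,3]=[.4644,-.1125,.2184];g["Tw"]=W@np.array(g["T_tool_cam"])
c=max(blobs(im.min(2)[:350,500:]>195,500),key=cv2.contourArea)+[500,0]
q=cv2.approxPolyN(c,4,ensure_convex=True).reshape(-1,2);uv=(q+.5)/1.5625-.5
P=ray(g,uv,.007)[:,:2];print(q.tolist(),P.mean(0),[round(1e3*np.linalg.norm(P[i]-P[i-1])) for i in range(4)],[round(float(np.arctan2(*(P[i]-P[i-1])[::-1])),3) for i in range(4)])
move((.593,-.003),-2.67,.10)
E
```

```text
Sr 2.3 [ 0.4526 -0.1234] -2.526 False [37, 12, 46, 33]
[[667, 265], [574, 300], [540, 198], [637, 160]] [ 0.4821805  -0.26476499] [86, 76, 86, 76] [-2.74, 1.967, 0.398, -1.18]
t=2.77 pos [ 0.4947 -0.0621  0.2184] head 0.000 tilt 0.001 q7 -1.50 | turn -0.471 shift x 114.5 y -8.0 z 118.4
```

The long tray is at (0.482, -0.265), yaw 0.396. Now I'll turn towards long_a.

```bash
cat >> h.py <<'E'
def go(xy,head,z):
    """head absolute tool-x heading in (-1.3,4.98)"""
    s=ctrl.get_state();M=R.from_rotvec(s["tool_rot"]).as_matrix();h=np.arctan2(M[1,0],M[0,0])
    w=lambda a:(a+1.3)%(2*np.pi)-1.3
    t=w(head)-w(h);X=np.array([np.cos(h+t),np.sin(h+t)]);Y=np.array([X[1],-X[0]]);d=np.array(xy)-s["position"][:2]
    print("t=%.2f pos"%s["time"],np.round(s["position"],4),"tilt %.3f"%np.arccos(-M[2,2]),"q7 %.2f"%s["joint_positions"][6],"w %.3f gf %.1f"%(s["grip_width"],s["grip_force"]),"| turn %.3f shift x %.1f y %.1f z %.1f"%(-t,1e3*d@X,1e3*d@Y,1e3*(s["position"][2]-z)))
def wed(t,a,off=-.002,sgn=1):
    """grasp xy and tool heading for wedge at t, heading a"""
    return (t[0]-np.sin(a)*off,t[1]+np.cos(a)*off),a+sgn*np.pi/2
E
python3 -m crank '[[[0,0,4,-0.12,-1],[0,0,6,-0.12,-1],[0,0,6,-0.12,-1],[0,0,6,-0.12,-1],[0,0,6,-0.12,-1],[0,0,6,-0.12,-1],[0,0,6,-0.12,-1],[0,0,6,-0.12,-1],[0,0,6,-0.12,-1],[0,0,6,-0.12,-1]]]' 25 >/dev/null; python3 -m crank '[[[0,0,6,-0.12,-1],[0,0,6,-0.12,-1],[0,0,6,-0.12,-1],[0,0,6,-0.12,-1],[0,0,0,-0.12,-1],[0,0,0,-0.12,-1],[0,0,0,-0.12,-1],[0,0,0,0,-1]]]' | head -3
python3 -c "
from h import *
go(*wed((.593,-.003),-2.67,sgn=-1),.008)"
```

```text
time: 4.27
position: [0.4948, -0.0616, 0.1365]
tool_rot: [1.639, 2.68, -0.001]
t=4.27 pos [ 0.4948 -0.0616  0.1365] tilt 0.001 q7 0.52 w 0.996 gf 0.0 | turn 0.002 shift x 9.6 y 114.1 z 128.5
```

```bash
python3 -m crank '[[[3,29,0,0,-1],[3,29,0,0,-1],[2,28,0,0,-1],[2,28,0,0,-1],[0,0,25,0,-1],[0,0,25,0,-1],[0,0,25,0,-1],[0,0,0,0,-1],[0,0,0,0,-1]]]' | head -4
python3 -c "
from h import *
go(*wed((.593,-.003),-2.67,sgn=-1),.008)
g=grab('wrist');cv2.imwrite('pics/w3.png',g['bgr'])"
```

```text
time: 5.02
position: [0.5909, -0.0005, 0.0605]
tool_rot: [-1.643, -2.674, 0.003]
ft_force: [0.6, 0.2, 0.5]
t=5.02 pos [ 5.909e-01 -5.000e-04  6.050e-02] tilt 0.003 q7 0.26 w 1.001 gf 0.0 | turn -0.003 shift x -1.2 y 0.7 z 52.5
```

View pics/w3.png

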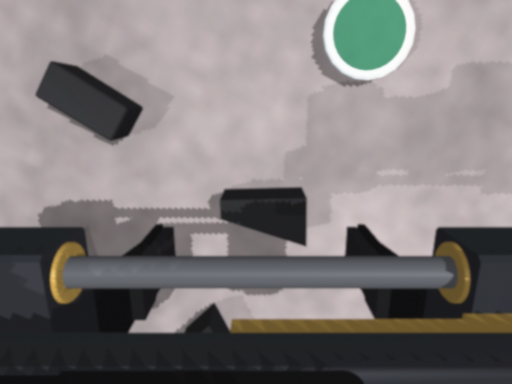

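The wedge sits centred between the fingers at about (264,215), and its straight side is parallel to the closing line. I'll check the straight edge's position numerically.

```bash
python3 -c "
from h import *
im=cv2.imread('pics/w3.png').max(2)
print(list(zip(range(182,252,2),im[182:252:2,235],im[182:252:2,265],im[182:252:2,295])))"
```

```text
[(182, np.uint8(188), np.uint8(165), np.uint8(168)), (184, np.uint8(183), np.uint8(164), np.uint8(168)), (186, np.uint8(168), np.uint8(155), np.uint8(146)), (188, np.uint8(122), np.uint8(90), np.uint8(58)), (190, np.uint8(42), np.uint8(31), np.uint8(28)), (192, np.uint8(29), np.uint8(29), np.uint8(29)), (194, np.uint8(28), np.uint8(28), np.uint8(28)), (196, np.uint8(29), np.uint8(28), np.uint8(29)), (198, np.uint8(31), np.uint8(35), np.uint8(41)), (200, np.uint8(48), np.uint8(52), np.uint8(49)), (202, np.uint8(53), np.uint8(43), np.uint8(45)), (204, np.uint8(54), np.uint8(35), np.uint8(34)), (206, np.uint8(54), np.uint8(35), np.uint8(29)), (208, np.uint8(52), np.uint8(33), np.uint8(27)), (210, np.uint8(47), np.uint8(34), np.uint8(27)), (212, np.uint8(37), np.uint8(34), np.uint8(28)), (214, np.uint8(36), np.uint8(33), np.uint8(30)), (216, np.uint8(35), np.uint8(34), np.uint8(33)), (218, np.uint8(35), np.uint8(34), np.uint8(34)), (220, np.uint8(35), np.uint8(35), np.uint8(34)), (222, np.uint8(45), np.uint8(33), np.uint8(34)), (224, np.uint8(93), np.uint8(34), np.uint8(35)), (226, np.uint8(114), np.uint8(34), np.uint8(33)), (228, np.uint8(115), np.uint8(34), np.uint8(35)), (230, np.uint8(116), np.uint8(33), np.uint8(33)), (232, np.uint8(117), np.uint8(48), np.uint8(34)), (234, np.uint8(117), np.uint8(100), np.uint8(33)), (236, np.uint8(119), np.uint8(117), np.uint8(34)), (238, np.uint8(120), np.uint8(119), np.uint8(33)), (240, np.uint8(122), np.uint8(120), np.uint8(35)), (242, np.uint8(123), np.uint8(121), np.uint8(94)), (244, np.uint8(123), np.uint8(121), np.uint8(174)), (246, np.uint8(123), np.uint8(119), np.uint8(188)), (248, np.uint8(123), np.uint8(117), np.uint8(189)), (250, np.uint8(123), np.uint8(116), np.uint8(189))]
```

```bash
python3 -m crank '[[[-2,1,18,0,-1],[0,0,18,0,-1],[0,0,16,0,-1],[0,0,0,0,-1],[0,0,0,0,0.6],[0,0,0,0,1],[0,0,0,0,1],[0,0,0,0,1],[0,0,0,0,1],[0,0,0,0,1]]]' 25; python3 -m crank '[[[0,0,0,0,1],[0,0,0,0,1],[0,0,-20,0,1],[0,0,-20,0,1],[0,0,-20,0,1],[0,0,0,0,1],[0,0,0,0,1]]]'
python3 -c "
from h import *
go(*wed((.593,-.003),-2.67,sgn=-1),.008)
c,s=np.cos(.396),np.sin(.396)
go(*wed((.482-s*.020,-.265+c*.020),.396+np.pi,sgn=-1),.0125)"
```

```text
time: 5.9
position: [0.5943, -0.001, 0.0101]
tool_rot: [1.64, 2.678, 0.0]
ft_force: [-0.3, 0.3, -0.1]
grip_width: 0.633
grip_force: 0.0
time: 6.48
position: [0.5949, -0.001, 0.0707]
tool_rot: [1.639, 2.677, 0.001]
ft_force: [0.1, -0.9, -0.5]
grip_width: 0.094
grip_force: 0.0
t=6.48 pos [ 0.5949 -0.001   0.0707] tilt 0.003 q7 0.27 w 0.094 gf 0.0 | turn 0.000 shift x 1.1 y -2.7 z 62.7
t=6.48 pos [ 0.5949 -0.001   0.0707] tilt 0.003 q7 0.27 w 0.094 gf 0.0 | turn 0.076 shift x -178.0 y -206.0 z 58.2
```

```bash
python3 -m crank '[[[0,0,-25,0,-1],[0,0,-25,0,-1],[0,0,-25,0,-1],[0,0,0,0,-1],[0,0,0,0,-1],[0,0,0,0,-1],[0,0,0,0,-1]]]' |grep -E 'pos|wid'
python3 -c "
from h import *
g=grab('wrist');cv2.imwrite('pics/w4.png',g['bgr']);np.save('g4.npy',g,allow_pickle=True)"
```

```text
position: [0.5927, -0.0012, 0.1426]
grip_width: 0.544
```

View pics/w4.png

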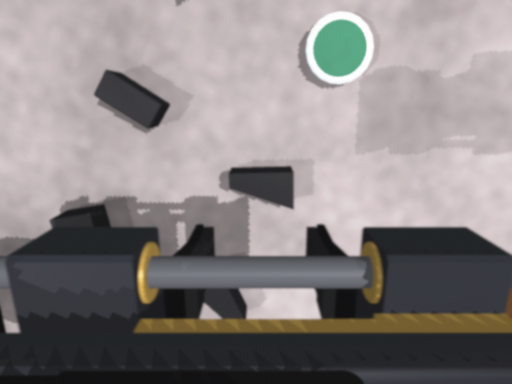

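```bash
python3 - <<'E'
from h import *
g=np.load("g4.npy",allow_pickle=True).item();im=g["bgr"].max(2)
for c in(235,250,265,280,290): print(c,im[158:216:2,c].tolist())
for y in (172,180,190):print(y,im[y,222:304:2].tolist())
E
```

```text
235 [201, 199, 197, 196, 171, 68, 32, 37, 55, 60, 59, 59, 58, 59, 59, 61, 96, 146, 188, 195, 189, 152, 131, 131, 132, 132, 132, 132, 133]
250 [198, 195, 184, 178, 144, 55, 32, 40, 59, 61, 60, 61, 60, 60, 60, 59, 59, 59, 73, 117, 157, 188, 195, 192, 187, 184, 191, 186, 178]
265 [195, 182, 176, 174, 121, 41, 32, 43, 58, 60, 61, 61, 61, 59, 59, 59, 59, 60, 59, 60, 61, 98, 134, 181, 197, 200, 202, 199, 195]
280 [194, 184, 182, 180, 119, 37, 33, 48, 61, 61, 62, 61, 60, 61, 60, 61, 61, 60, 60, 59, 59, 59, 60, 88, 168, 201, 207, 208, 207]
290 [196, 184, 180, 173, 117, 55, 37, 51, 62, 62, 62, 62, 62, 62, 62, 61, 61, 61, 61, 61, 61, 60, 59, 58, 63, 138, 199, 204, 205]
172 [150, 138, 132, 110, 54, 36, 36, 38, 39, 38, 38, 37, 39, 40, 40, 40, 40, 41, 42, 42, 42, 42, 43, 44, 46, 46, 46, 46, 46, 48, 49, 49, 50, 50, 51, 79, 158, 183, 186, 187, 188]
180 [131, 131, 131, 107, 64, 60, 59, 59, 59, 60, 60, 60, 61, 61, 61, 60, 60, 60, 61, 59, 61, 61, 60, 60, 60, 60, 61, 61, 61, 61, 62, 62, 63, 62, 62, 80, 155, 182, 184, 186, 187]
190 [196, 177, 153, 163, 159, 129, 106, 87, 74, 64, 60, 59, 59, 59, 59, 59, 59, 61, 60, 59, 60, 59, 60, 59, 60, 59, 59, 60, 61, 61, 61, 60, 60, 61, 61, 79, 157, 184, 186, 185, 185]
```

The wedge hasn't moved, so the fingers closed above it. Their apparent scale suggests the tips sit above the stated TCP. I'll check with the fixed cameras.

```bash
python3 - <<'E'
from h import *
s=ctrl.get_state();p=s["position"];M=R.from_rotvec(s["tool_rot"]).as_matrix();o=[]
print(s["grip_width"],s["time"])
for n in("scene","side"):
    g=grab(n);c=proj(g,p)[0];x,y=int(c[0])-33,int(c[1])-50
    im=cv2.resize(g["bgr"][y:y+80,x:x+66],None,fx=6,fy=6,interpolation=cv2.INTER_CUBIC)
    im=np.clip(im.astype(float)*1.6+10,0,255).astype(np.uint8)
    w=s["grip_width"]*.0435
    for q,col in((p,(0,0,255)),(p+M@[0,w,0],(0,255,255)),(p+M@[0,-w,0],(0,255,255)),(p+M@[0,0,-.03],(255,0,0))):
        a=(proj(g,q)[0]-[x,y]+.5)*6-.5;cv2.circle(im,tuple(int(k) for k in a),3,col,-1)
    o.append(im)
cv2.imwrite("pics/f.png",np.hstack(o))
E
```

```text
0.5846109541407846 7.1167
```

View pics/f.png

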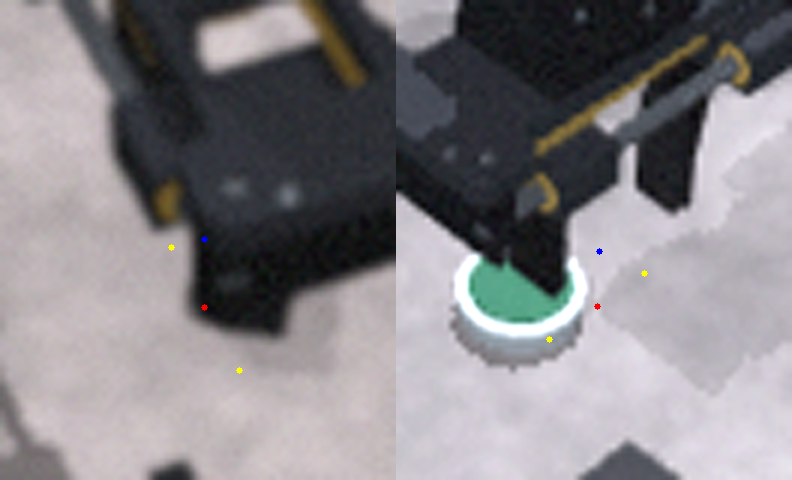

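The fixed cameras confirm it. In the side view the fingertips are at about (570,278) and (680,213), some 30–40 mm above the reported TCP (red dot). So I'll go lower, in steps, watching the force.

```bash
python3 -m crank '[[[0,1,0,0,-1],[0,0,0,0,-1],[0,0,30,0,-1],[0,0,30,0,-1],[0,0,30,0,-1],[0,0,30,0,-1],[0,0,20,0,-1],[0,0,10,0,-1],[0,0,5,0,-1],[0,0,0,0,-1]]]' |grep -vE 'rot'; python3 -m crank '[[[0,0,4,0,-1],[0,0,3,0,-1],[0,0,3,0,-1],[0,0,0,0,-1],[0,0,0,0,-1]]]' |grep -vE 'rot'
```

```text
time: 8.05
position: [0.5946, -0.0005, -0.011]
ft_force: [0.0, 0.0, -0.2]
grip_width: 0.997
grip_force: 0.0
time: 8.47
position: [0.5951, -0.0006, -0.0201]
ft_force: [0.3, 0.5, -0.0]
grip_width: 1.0
grip_force: 0.0
```

```bash
python3 -m crank '[[[0,0,3,0,-1],[0,0,2,0,-1],[0,0,0,0,-1],[0,0,0,0,-1],[0,0,0,0,1],[0,0,0,0,1],[0,0,0,0,1],[0,0,0,0,1],[0,0,0,0,1],[0,0,0,0,1]]]' 25 |grep -vE 'rot';python3 -m crank '[[[0,0,0,0,1],[0,0,0,0,1],[0,0,0,0,1]]]' |grep -vE 'rot'
```

```text
time: 9.3
position: [0.5948, -0.0006, -0.0254]
ft_force: [-0.6, 0.6, 0.5]
grip_width: 0.687
grip_force: 25.0
time: 9.55
position: [0.5949, -0.0006, -0.0254]
ft_force: [0.1, 0.1, 1.5]
grip_width: 0.686
grip_force: 25.0
```

```bash
python3 -m crank '[[[0,0,-15,0,1],[0,0,-25,0,1],[0,0,-25,0,1],[0,0,-25,0,1],[0,0,0,0.076,1],[0,0,0,0,1],[0,0,0,0,1]]]' |grep -vE 'rot'
python3 -c "
from h import *
c,s=np.cos(.396),np.sin(.396)
go(*wed((.482-s*.020,-.265+c*.020),.396+np.pi,sgn=-1),-.0205)"
```

```text
time: 10.13
position: [0.5945, -0.0007, 0.0643]
ft_force: [0.5, 0.3, -0.5]
grip_width: 0.687
grip_force: 25.0
t=10.13 pos [ 0.5945 -0.0007  0.0643] tilt 0.001 q7 0.19 w 0.687 gf 25.0 | turn 0.002 shift x -178.4 y -205.7 z 84.8
```

```bash
python3 -m crank '[[[-18,-20,0,0,1],[-18,-21,0,0,1],[-18,-21,0,0,1],[-18,-21,0,0,1],[-18,-21,0,0,1],[-18,-21,0,0,1],[-18,-21,0,0,1],[-18,-20,0,0,1],[-18,-20,0,0,1],[-16,-20,0,0,1]]]' >/dev/null;python3 -m crank '[[[0,0,20,0,1],[0,0,20,0,1],[0,0,20,0,1],[0,0,0,0,1],[0,0,0,0,1],[0,0,0,0,1]]]' |grep -vE 'rot'
python3 -c "
from h import *
c,s=np.cos(.396),np.sin(.396)
go(*wed((.482-s*.020,-.265+c*.020),.396+np.pi,sgn=-1),-.0205)
g=grab('wrist');cv2.imwrite('pics/w5.png',g['bgr'])"
```

```text
time: 11.47
position: [0.4737, -0.244, 0.0048]
ft_force: [-0.1, -0.5, -0.4]
grip_width: 0.688
grip_force: 25.0
t=11.47 pos [ 0.4737 -0.244   0.0048] tilt 0.000 q7 0.71 w 0.688 gf 25.0 | turn 0.001 shift x -0.6 y -0.4 z 25.3
```

View pics/w5.png

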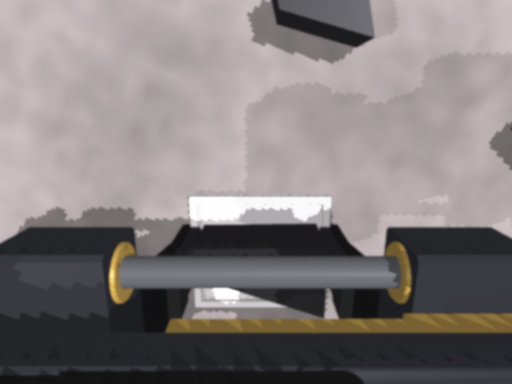

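The tray's far rim at row 197, columns 189–331, is centred and parallel to the gripper, which agrees with the computed pose. I'll lower and release.

```bash
python3 -m crank '[[[-1,0,10,0,1],[0,0,8,0,1],[0,0,4,0,1],[0,0,2,0,1],[0,0,0,0,1],[0,0,0,0,1]]]' |grep -vE 'rot'
```

```text
time: 12.02
position: [0.4738, -0.2451, -0.0196]
ft_force: [0.5, -0.7, -0.5]
grip_width: 0.687
grip_force: 25.0
```

```bash
python3 -m crank '[[[0,0,1,0,1],[0,0,0,0,1],[0,0,0,0,-1],[0,0,0,0,-1],[0,0,0,0,-1],[0,0,0,0,-1],[0,0,0,0,-1]]]' |grep -vE 'rot'; python3 -m crank '[[[0,0,-15,0,-1],[0,0,-30,0,-1],[0,0,-30,0,-1],[0,0,-30,0.1,-1],[0,0,-5,0.1,-1],[0,0,0,0.1,-1],[0,0,0,0.1,-1],[0,0,0,0.1,-1],[0,0,0,0.1,-1],[0,0,0,0.1,-1]]]'|grep -vE 'rot'
python3 -c "
from h import *
go(*wed((.618,-.138),-.335,sgn=1),-.0255)"
```

```text
time: 12.6
position: [0.4739, -0.2452, -0.0203]
ft_force: [0.4, 0.7, -0.5]
grip_width: 0.963
grip_force: 0.0
time: 13.43
position: [0.4738, -0.2451, 0.0896]
ft_force: [0.3, -0.2, -0.3]
grip_width: 0.999
grip_force: 0.0
t=13.43 pos [ 0.4738 -0.2451  0.0896] tilt 0.000 q7 0.06 w 0.999 gf 0.0 | turn 0.026 shift x 146.6 y 101.0 z 115.1
```

```bash
python3 -m crank '[[[25,17,0,0.026,-1],[25,17,0,0,-1],[25,17,0,0,-1],[25,17,0,0,-1],[24,17,0,0,-1],[23,16,0,0,-1],[0,0,0,0,-1],[0,0,0,0,-1],[0,0,0,0,-1]]]'|grep -vE 'rot'
python3 -c "
from h import *
go(*wed((.618,-.138),-.335,sgn=1),-.0255)
g=grab('wrist')
for b in((175,110,170,115),):
  for lo,hi in((40,85),(45,95),(35,90)):
    uv,P=seg(g,b,lo,hi);e,t,a,f=fit(P,60);print('err %.1f'%(e*1e3),np.round(t,4),round(a,3),uv.round().tolist())
"
```

```text
time: 14.18
position: [0.6159, -0.1387, 0.0891]
ft_force: [-0.1, -0.9, 0.7]
grip_width: 1.003
grip_force: 0.0
t=14.18 pos [ 0.6159 -0.1387  0.0891] tilt 0.001 q7 -0.28 w 1.003 gf 0.0 | turn 0.005 shift x -0.6 y 1.7 z 114.6
err 0.8 [ 0.6181 -0.138 ] -0.327 [[300.0, 186.0], [300.0, 205.0], [224.0, 205.0], [223.0, 159.0]]
err 0.6 [ 0.618  -0.1383] -0.327 [[300.0, 187.0], [300.0, 205.0], [224.0, 205.0], [223.0, 159.0]]
err 1.2 [ 0.6183 -0.1378] -0.325 [[300.0, 185.0], [300.0, 205.0], [224.0, 205.0], [223.0, 158.0]]
```

```bash
python3 -m crank '[[[-1,2,0,0,-1],[0,0,25,0,-1],[0,0,30,0,-1],[0,0,30,0,-1],[0,0,20,0,-1],[0,0,8,0,-1],[0,0,2,0,-1],[0,0,0,0,-1],[0,0,0,0,-1]]]'|grep -vE 'rot'
python3 -m crank '[[[0,0,0,0,1],[0,0,0,0,1],[0,0,0,0,1],[0,0,0,0,1],[0,0,0,0,1],[0,0,0,0,1],[0,0,0,0,1],[0,0,0,0,1]]]' 25|grep -vE 'rot'
```

```text
time: 14.98
position: [0.6194, -0.1404, -0.0237]
ft_force: [-0.1, -0.1, 1.1]
grip_width: 0.997
grip_force: 0.0
time: 15.65
position: [0.6182, -0.1398, -0.0252]
ft_force: [-2.0, 0.3, 2.8]
grip_width: 0.686
grip_force: 25.0
```

```bash
python3 -m crank '[[[0,0,-15,0,1],[0,0,-25,0,1],[0,0,-25,-0.1,1],[0,0,-30,-0.1,1],[0,0,0,-0.1,1],[0,0,0,-0.1,1],[0,0,0,-0.1,1],[0,0,0,-0.1,1],[0,0,0,-0.12,1],[0,0,0,0,1]]]' |grep -vE 'rot'
python3 -c "
from h import *
c,s=np.cos(.396),np.sin(.396)
go(*wed((.482+s*.020,-.265-c*.020),.396,sgn=1),-.0205)"
```

```text
time: 16.48
position: [0.6178, -0.1398, 0.0691]
ft_force: [0.4, -0.1, -0.7]
grip_width: 0.685
grip_force: 25.0
t=16.48 pos [ 0.6178 -0.1398  0.0691] tilt 0.001 q7 0.39 w 0.685 gf 25.0 | turn -0.003 shift x -85.1 y -173.6 z 89.6
```

```bash
python3 -m crank '[[[-11,-22,0,0,1],[-11,-22,0,0,1],[-11,-22,0,0,1],[-11,-22,0,0,1],[-11,-22,0,0,1],[-10,-22,0,0,1],[-10,-21,0,0,1],[-10,-21,0,0,1],[0,0,0,0,1],[0,0,0,0,1]]]' >/dev/null;python3 -m crank '[[[0,0,20,0,1],[0,0,20,0,1],[0,0,0,0,1],[0,0,0,0,1]]]' |grep -vE 'rot'
python3 -c "
from h import *
c,s=np.cos(.396),np.sin(.396)
go(*wed((.482+s*.020,-.265-c*.020),.396,sgn=1),-.0205)
g=grab('wrist');cv2.imwrite('pics/w6.png',g['bgr'])"
```

```text
time: 17.65
position: [0.4894, -0.2828, 0.0288]
ft_force: [-0.0, 0.3, -0.2]
grip_width: 0.686
grip_force: 25.0
t=17.65 pos [ 0.4894 -0.2828  0.0288] tilt 0.003 q7 0.72 w 0.686 gf 25.0 | turn -0.005 shift x -2.7 y 0.1 z 49.3
```

View pics/w6.png

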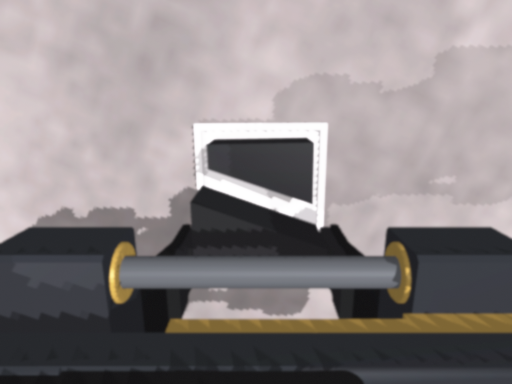

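Long_a lies flat in the tray at (260,168), and the held wedge's sloping side faces it with a clear gap. I'll place it.

```bash
python3 -m crank '[[[-3,0,0,-0.005,1],[0,0,15,0,1],[0,0,15,0,1],[0,0,10,0,1],[0,0,6,0,1],[0,0,3,0,1],[0,0,1,0,1],[0,0,0,0,1],[0,0,0,0,1]]]' |grep -vE 'rot'
python3 -m crank '[[[0,0,0,0,-1],[0,0,0,0,-1],[0,0,0,0,-1],[0,0,0,0,-1],[0,0,0,0,-1],[0,0,-15,0,-1],[0,0,-30,0,-1],[0,0,-30,0,-1],[0,0,-30,0,-1],[0,0,-5,0,-1]]]' |grep -vE 'rot'
```

```text
time: 18.45
position: [0.4912, -0.2876, -0.0198]
ft_force: [0.7, -0.2, -0.7]
grip_width: 0.683
grip_force: 25.0
time: 19.28
position: [0.494, -0.2889, 0.0952]
ft_force: [1.5, 0.3, -0.2]
grip_width: 0.998
grip_force: 0.0
```

```bash
python3 -c "
from h import *
go((.43,-.12),1.57,.2)
g=grab('wrist');cv2.imwrite('pics/w7.png',g['bgr']);np.save('g7.npy',g,allow_pickle=True)
for n,a in (('a',np.pi),('b',0)):
  c,s=np.cos(.396),np.sin(.396);y=.02 if n=='a' else -.02
  t=np.array([.482-s*y,-.265+c*y]);S=shape(60);th=.396+a;A=np.array([[np.cos(th),-np.sin(th)],[np.sin(th),np.cos(th)]])
  print(n,proj(g,np.c_[S@A.T+t,np.full(4,.036)]).round().tolist())
m=g['bgr'].max(2)
for c in blobs((m[:220]<80),100): print(cv2.boundingRect(c),cv2.approxPolyN(c,4,ensure_convex=True).reshape(-1,2).tolist())"
```

```text
t=19.28 pos [ 0.494  -0.2889  0.0952] tilt 0.009 q7 0.76 w 0.998 gf 0.0 | turn 0.396 shift x 168.8 y -64.1 z -104.8
a [[297.0, 121.0], [216.0, 121.0], [217.0, 140.0], [296.0, 169.0]]
b [[219.0, 197.0], [295.0, 196.0], [296.0, 179.0], [217.0, 151.0]]
(218, 151, 76, 49) [[293, 175], [293, 199], [219, 199], [218, 148]]
(218, 121, 78, 46) [[295, 121], [295, 167], [219, 141], [217, 121]]
```

Both long wedges are within 1–2 mm of plan. Next is the right-hand short wedge.

```bash
python3 -m crank '[[[0,0,-5,-0.11,-1],[0,0,-5,-0.11,-1],[0,0,0,0,-1]]]' |grep -vE 'rot'
python3 -c "
from h import *
go(*wed((.4526,-.1234),-2.526,sgn=-1),-.0255)"
```

```text
time: 19.58
position: [0.4905, -0.2873, 0.0993]
ft_force: [-0.4, -0.6, -0.3]
grip_width: 0.999
grip_force: 0.0
t=19.58 pos [ 0.4905 -0.2873  0.0993] tilt 0.000 q7 0.98 w 0.999 gf 0.0 | turn 0.002 shift x 157.7 y 63.7 z 124.8
```

```bash
python3 -m crank '[[[26,11,0,0,-1],[26,11,0,0,-1],[26,11,0,0,-1],[26,11,0,0,-1],[26,10,0,0,-1],[26,10,0,0,-1],[0,0,0,0,-1],[0,0,0,0,-1],[0,0,0,0,-1]]]' |grep -vE 'rot'
python3 -c "
from h import *
go(*wed((.4526,-.1234),-2.526,sgn=-1),-.0255)
g=grab('wrist');cv2.imwrite('pics/w8.png',g['bgr']);m=g['bgr'].max(2)
for c in blobs((m[:225]<85),100): print(cv2.boundingRect(c))
print(m[140:225:3,245].tolist(),m[140:225:3,262].tolist(),m[140:225:3,278].tolist())
for lo,hi in((25,85),(35,85),(42,85),(50,85),(60,95)):
    uv,P=seg(g,(200,120,120,104),lo,hi);e,t,a,f=fit(P,40);print(lo,'err %.1f'%(e*1e3),np.round(t,4),round(a,3),uv.round().tolist())
"
```

```text
time: 20.33
position: [0.4526, -0.1236, 0.099]
ft_force: [0.1, -0.8, -1.0]
grip_width: 1.001
grip_force: 0.0
t=20.33 pos [ 0.4526 -0.1236  0.099 ] tilt 0.001 q7 0.81 w 1.001 gf 0.0 | turn -0.003 shift x 2.2 y 0.1 z 124.5
(235, 172, 50, 48)
(326, 10, 60, 78)
[179, 178, 178, 177, 177, 177, 178, 175, 172, 171, 168, 64, 28, 31, 55, 50, 36, 36, 36, 36, 38, 95, 110, 110, 110, 112, 115, 115, 116] [183, 183, 181, 177, 172, 171, 170, 168, 168, 166, 152, 55, 29, 36, 56, 56, 45, 36, 35, 36, 36, 36, 35, 46, 140, 179, 180, 178, 175] [180, 179, 179, 179, 178, 173, 170, 169, 168, 157, 140, 39, 27, 42, 57, 58, 58, 56, 55, 56, 55, 55, 55, 54, 53, 54, 114, 171, 173]
25 err 3.5 [ 0.4504 -0.1207] -2.502 [[284.0, 221.0], [235.0, 198.0], [235.0, 173.0], [284.0, 172.0]]
35 err 4.0 [ 0.4511 -0.1212] -2.569 [[284.0, 222.0], [235.0, 188.0], [235.0, 180.0], [284.0, 178.0]]
42 err 4.9 [ 0.4511 -0.1212] -2.581 [[284.0, 222.0], [235.0, 187.0], [235.0, 180.0], [284.0, 179.0]]
50 err 5.8 [ 0.4513 -0.1211] -2.592 [[284.0, 222.0], [235.0, 186.0], [235.0, 181.0], [284.0, 180.0]]Traceback (most recent call last):
  File "<string>", line 8, in <module>
    uv,P=seg(g,(200,120,120,104),lo,hi);e,t,a,f=fit(P,40);print(lo,'err %.1f'%(e*1e3),np.round(t,4),round(a,3),uv.round().tolist())
         ~~~^^^^^^^^^^^^^^^^^^^^^^^^^^^
  File "h.py", line 56, in seg
    c=max(blobs(m,500),key=cv2.contourArea);q=cv2.approxPolyN(cv2.convexHull(c),4,ensure_convex=True).reshape(-1,2)
ValueError: max() iterable argument is empty
```

```bash
python3 -c "
from h import *
g=grab('wrist');P=ray(g,[[284,220.5],[235.5,197.5],[235.5,180],[284,178.5]],.032)[:,:2]
e,t,a,f=fit(P,40);print('err %.1f'%(e*1e3),np.round(t,4),round(a,3),[round(1e3*np.linalg.norm(P[i]-P[i-1])) for i in range(4)])
go(*wed(t,a,sgn=-1),-.0255)"
```

```text
err 1.0 [ 0.4521 -0.1231] -2.5 [35, 44, 15, 39]
t=20.43 pos [ 0.4528 -0.1241  0.0991] tilt 0.000 q7 0.81 w 0.998 gf 0.0 | turn -0.030 shift x 3.3 y 0.1 z 124.6
```

```bash
python3 -m crank '[[[3,0,10,-0.03,-1],[0,0,30,0,-1],[0,0,30,0,-1],[0,0,30,0,-1],[0,0,16,0,-1],[0,0,6,0,-1],[0,0,2,0,-1],[0,0,0,0,-1],[0,0,0,0,-1]]]'|grep -vE 'rot'
python3 -m crank '[[[0,0,0,0,1],[0,0,0,0,1],[0,0,0,0,1],[0,0,0,0,1],[0,0,0,0,1],[0,0,0,0,1],[0,0,0,0,1],[0,0,0,0,1],[0,0,0,0,1],[0,0,0,0,1]]]' 25|grep -vE 'rot'
```

```text
time: 21.18
position: [0.4522, -0.121, -0.0236]
ft_force: [-0.1, 0.8, 0.9]
grip_width: 1.002
grip_force: 0.0
time: 22.02
position: [0.4511, -0.1206, -0.0245]
ft_force: [-0.3, -0.3, -0.0]
grip_width: 0.458
grip_force: 25.0
```

```bash
python3 -m crank '[[[0,0,-15,0,1],[0,0,-30,0,1],[0,0,-30,0,1],[0,0,-30,0.12,1],[0,0,-30,0.12,1],[0,0,0,0.12,1],[0,0,0,0.12,1],[0,0,0,0.12,1],[0,0,0,0,1]]]'|grep -vE 'rot'
python3 -c "
from h import *
go((.565,.175),1.6,.11)"
```

```text
time: 22.77
position: [0.4511, -0.1205, 0.1106]
ft_force: [-0.6, -0.4, -0.4]
grip_width: 0.458
grip_force: 25.0
t=22.77 pos [ 0.4511 -0.1205  0.1106] tilt 0.000 q7 0.25 w 0.458 gf 25.0 | turn 0.013 shift x 292.1 y 122.5 z 0.6
```

```bash
python3 -m crank '[[[29,12,0,0,1],[29,12,0,0,1],[29,12,0,0,1],[29,12,0,0,1],[29,12,0,0,1],[29,12,0,0,1],[29,12,0,0,1],[29,12,0,0,1],[29,12,0,0,1],[29,12,0,0,1]]]'>/dev/null; python3 -m crank '[[[0,0,0,0,1],[0,0,0,0,1],[0,0,0,0,1]]]'|grep -vE 'rot'
python3 -c "
from h import *
g=grab('wrist');cv2.imwrite('pics/w9.png',g['bgr']);np.save('g9.npy',g,allow_pickle=True)
go((.565,.175),1.6,.11)
v=g['bgr'].min(2)[:222];h=cv2.cvtColor(g['bgr'],cv2.COLOR_BGR2HSV)
for c in blobs(v>205,300):
  q=cv2.approxPolyN(cv2.convexHull(c),4,ensure_convex=True).reshape(-1,2);P=ray(g,q,.007)[:,:2];print(q.tolist(),P.mean(0).round(4),[round(1e3*np.linalg.norm(P[i]-P[i-1])) for i in range(4)],[round(float(np.arctan2(*(P[i]-P[i-1])[::-1])),3) for i in range(4)])"
```

```text
time: 23.85
position: [0.5576, 0.174, 0.1099]
ft_force: [-0.4, -0.4, -0.7]
grip_width: 0.456
grip_force: 25.0
t=23.90 pos [0.5578 0.1731 0.11  ] tilt 0.002 q7 -0.52 w 0.458 gf 25.0 | turn 0.016 shift x 1.7 y 7.3 z -0.0
[[322, 198], [345, 221], [274, 221], [291, 198]] [0.6035 0.1493] [28, 32, 66, 27] [0.048, -0.733, -3.094, 1.017]
[[511, 217], [440, 211], [427, 175], [511, 63]] [0.7468 0.1942] [137, 67, 38, 111] [-1.334, 3.102, 2.066, 1.073]
[[292, 0], [306, 80], [230, 96], [208, 0]] [0.5517 0.2882] [67, 62, 65, 75] [0.047, -1.308, -2.895, 1.831]
```

View pics/w9.png

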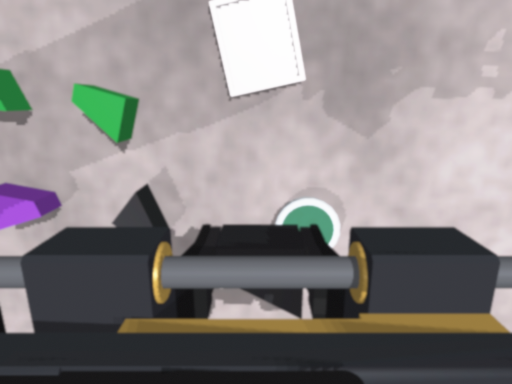

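The short tray is at the top, around (255,45), with its near edge running from (230,96) to (306,80). The dish is at (308,220) and the left short wedge at (140,210). I'll move closer to see the tray whole.

```bash
python3 -m crank '[[[15,0,0,-0.1,1],[15,0,0,-0.11,1],[15,0,0,0,1],[0,0,0,0,1],[0,0,0,0,1],[0,0,0,0,1]]]'|grep -vE 'rot'
python3 -c "
from h import *
g=grab('wrist');np.save('g10.npy',g,allow_pickle=True)
v=g['bgr'].min(2)[:200]
for th in(195,205,215):
  c=max(blobs(v[:,180:340]>th,300),key=cv2.contourArea)+[180,0]
  q=cv2.approxPolyN(cv2.convexHull(c),4,ensure_convex=True).reshape(-1,2);P=ray(g,q,.007)[:,:2];print(q.tolist(),P.mean(0).round(4),[round(1e3*np.linalg.norm(P[i]-P[i-1])) for i in range(4)],[round(float(np.arctan2(*(P[i]-P[i-1])[::-1])),3) for i in range(4)])"
```

```text
time: 24.4
position: [0.552, 0.2165, 0.1104]
ft_force: [0.3, 0.3, 0.4]
grip_width: 0.458
grip_force: 25.0
[[317, 142], [243, 142], [241, 51], [321, 49]] [0.5509 0.2916] [76, 65, 75, 66] [-1.317, -2.889, 1.833, 0.276]
[[317, 142], [243, 142], [241, 51], [320, 50]] [0.5508 0.2914] [75, 65, 75, 65] [-1.307, -2.889, 1.833, 0.265]
[[320, 51], [317, 141], [243, 142], [241, 51]] [0.5508 0.2914] [65, 74, 65, 75] [0.253, -1.307, -2.875, 1.833]
```

```bash
python3 -c "
from h import *
c,s=np.cos(.261),np.sin(.261)
go(*wed((.5508-s*.020,.2915+c*.020),.261+np.pi,sgn=-1),-.02)"
```

```text
t=24.45 pos [0.5521 0.2165 0.1104] tilt 0.002 q7 -0.41 w 0.458 gf 25.0 | turn -0.009 shift x 94.8 y 18.1 z 130.4
```

```bash
python3 -m crank '[[[24,5,0,-0.009,1],[24,5,0,0,1],[24,4,0,0,1],[22,4,0,0,1],[0,0,30,0,1],[0,0,30,0,1],[0,0,25,0,1],[0,0,0,0,1],[0,0,0,0,1],[0,0,0,0,1]]]'|grep -vE 'rot'
python3 -c "
from h import *
c,s=np.cos(.261),np.sin(.261)
go(*wed((.5508-s*.020,.2915+c*.020),.261+np.pi,sgn=-1),-.02)
g=grab('wrist');v=g['bgr'].min(2)[:225]
c=max(blobs(v[:,180:340]>205,100),key=cv2.contourArea)+[180,0];print(cv2.boundingRect(c));print(proj(g,[[.5508-s*.037+k*c*0 ,.2915,.007] for k in (0,)]).tolist())
C,S=np.cos(.261),np.sin(.261)
print(proj(g,[[.5508+C*a-S*.037,.2915+S*a+C*.037,.007] for a in(-.032,.032)]).round(1).tolist())"
```

```text
time: 25.28
position: [0.5458, 0.3142, 0.027]
ft_force: [-0.0, 0.0, -0.3]
grip_width: 0.454
grip_force: 25.0
t=25.28 pos [0.5458 0.3142 0.027 ] tilt 0.002 q7 -0.63 w 0.454 gf 25.0 | turn 0.002 shift x -1.3 y -1.0 z 47.0
(209, 190, 99, 35)Traceback (most recent call last):
  File "<string>", line 6, in <module>
    c=max(blobs(v[:,180:340]>205,100),key=cv2.contourArea)+[180,0];print(cv2.boundingRect(c));print(proj(g,[[.5508-s*.037+k*c*0 ,.2915,.007] for k in (0,)]).tolist())
                                                                                                    ~~~~^^^^^^^^^^^^^^^^^^^^^^^^^^^^^^^^^^^^^^^^^^^^^^^^^^^^
  File "h.py", line 15, in proj
    T=g["Tw"];p=(np.atleast_2d(P)-T[:3,3])@T[:3,:3]
                 ~~~~~~~~~~~~~^^^
    ary = asanyarray(ary)
ValueError: setting an array element with a sequence. The requested array has an inhomogeneous shape after 2 dimensions. The detected shape was (1, 3) + inhomogeneous part.
```

```bash
python3 -m crank '[[[-1,-1,15,0,1],[0,0,15,0,1],[0,0,9,0,1],[0,0,5,0,1],[0,0,3,0,1],[0,0,0,0,1],[0,0,0,0,1],[0,0,0,0,1]]]' |grep -vE 'rot'
python3 -m crank '[[[0,0,0,0,-1],[0,0,0,0,-1],[0,0,0,0,-1],[0,0,0,0,-1],[0,0,0,0,-1],[0,0,0,0,-1],[0,0,-15,0,-1],[0,0,-30,0,-1],[0,0,-30,0,-1],[0,0,-30,0,-1]]]' |grep -vE 'rot'
python3 -c "
from h import *
go(*wed((.4536,.1323),-.622,sgn=1),-.0255)"
```

```text
time: 26.0
position: [0.5434, 0.313, -0.0207]
ft_force: [-2.6, -1.0, 8.5]
grip_width: 0.456
grip_force: 25.0
time: 26.83
position: [0.5434, 0.3134, 0.0856]
ft_force: [0.4, 0.4, 0.6]
grip_width: 0.992
grip_force: 0.0
t=26.83 pos [0.5434 0.3134 0.0856] tilt 0.000 q7 -0.59 w 0.992 gf 0.0 | turn 0.887 shift x -201.5 y 32.5 z 111.1
```

```bash
python3 -m crank '[[[0,0,-5,0.11,-1],[0,0,-5,0.11,-1],[0,0,-5,0.11,-1],[0,0,0,0.11,-1],[0,0,0,0.11,-1],[0,0,0,0.11,-1],[0,0,0,0.11,-1],[0,0,0,0.117,-1]]]' |grep -vE 'rot'
python3 -m crank '[[[-25,4,0,0,-1],[-25,4,0,0,-1],[-25,4,0,0,-1],[-25,4,0,0,-1],[-25,4,0,0,-1],[-25,4,0,0,-1],[-25,4,0,0,-1],[-26,4,0,0,-1],[0,0,0,0,-1],[0,0,0,0,-1]]]' |grep -vE 'rot'
python3 -c "
from h import *
go(*wed((.4536,.1323),-.622,sgn=1),-.0255)
g=grab('wrist');cv2.imwrite('pics/w11.png',g['bgr']);m=g['bgr'].max(2)
for lo,hi in((25,85),(35,85),(42,85)):
    uv,P=seg(g,(200,120,120,104),lo,hi);e,t,a,f=fit(P,40);print(lo,'err %.1f'%(e*1e3),np.round(t,4),round(a,3),uv.round().tolist())
"
```

```text
time: 27.5
position: [0.5438, 0.3136, 0.0999]
ft_force: [0.4, -0.2, 0.3]
grip_width: 1.001
grip_force: 0.0
time: 28.33
position: [0.4527, 0.1302, 0.0995]
ft_force: [0.8, -0.9, -0.1]
grip_width: 1.003
grip_force: 0.0
t=28.33 pos [0.4527 0.1302 0.0995] tilt 0.002 q7 -0.98 w 1.003 gf 0.0 | turn -0.003 shift x 0.3 y -0.5 z 125.0
25 err 3.0 [0.4551 0.1353] -0.641 [[282.0, 176.0], [282.0, 199.0], [234.0, 198.0], [234.0, 148.0]]
35 err 1.7 [0.454  0.1338] -0.632 [[282.0, 180.0], [282.0, 199.0], [234.0, 198.0], [234.0, 154.0]]
42 err 1.4 [0.4538 0.1335] -0.633 [[282.0, 181.0], [282.0, 199.0], [234.0, 198.0], [234.0, 155.0]]
```

```bash
python3 -m crank '[[[1,0,10,0,-1],[0,0,30,0,-1],[0,0,30,0,-1],[0,0,30,0,-1],[0,0,16,0,-1],[0,0,6,0,-1],[0,0,3,0,-1],[0,0,0,0,-1],[0,0,0,0,-1]]]'|grep -vE 'rot'
python3 -m crank '[[[0,0,0,0,1],[0,0,0,0,1],[0,0,0,0,1],[0,0,0,0,1],[0,0,0,0,1],[0,0,0,0,1],[0,0,0,0,1],[0,0,0,0,1],[0,0,0,0,1],[0,0,0,0,1]]]' 25|grep -vE 'rot'
```

```text
time: 29.13
position: [0.4541, 0.133, -0.0256]
ft_force: [-0.6, -0.3, 0.2]
grip_width: 0.999
grip_force: 0.0
time: 29.97
position: [0.453, 0.132, -0.0265]
ft_force: [-0.8, -0.9, -0.3]
grip_width: 0.457
grip_force: 25.0
```

```bash
python3 -m crank '[[[0,0,-15,0,1],[0,0,-30,0,1],[0,0,-30,0,1],[0,0,-30,-0.1,1],[0,0,-20,-0.1,1],[0,0,0,-0.1,1],[0,0,0,-0.12,1],[0,0,0,-0.12,1],[0,0,0,-0.12,1],[0,0,0,-0.12,1]]]'|grep -vE 'rot'; python3 -m crank '[[[0,0,0,-0.11,1],[0,0,0,0,1],[0,0,0,0,1]]]'|grep -vE 'rot'
python3 -c "
from h import *
c,s=np.cos(.261),np.sin(.261)
go(*wed((.5508+s*.020,.2915-c*.020),.261,sgn=1),-.02)"
```

```text
time: 30.8
position: [0.4529, 0.132, 0.0984]
ft_force: [0.5, -0.6, -1.1]
grip_width: 0.459
grip_force: 25.0
time: 31.05
position: [0.4529, 0.132, 0.0984]
ft_force: [0.7, 0.8, -0.3]
grip_width: 0.462
grip_force: 25.0
t=31.05 pos [0.4529 0.132  0.0984] tilt 0.000 q7 -0.10 w 0.462 gf 25.0 | turn 0.003 shift x 106.8 y 135.8 z 118.4
```

```bash
python3 -m crank '[[[15,20,0,0,1],[15,20,0,0,1],[15,20,0,0,1],[15,19,0,0,1],[16,19,0,0,1],[16,19,0,0,1],[15,19,0,0,1],[0,0,0,0,1],[0,0,0,0,1],[0,0,0,0,1]]]'>/dev/null; python3 -m crank '[[[0,0,30,0,1],[0,0,30,0,1],[0,0,0,0,1],[0,0,0,0,1],[0,0,0,0,1]]]'|grep -vE 'rot'
python3 -c "
from h import *
c,s=np.cos(.261),np.sin(.261)
go(*wed((.5508+s*.020,.2915-c*.020),.261,sgn=1),-.0215)
g=grab('wrist');cv2.imwrite('pics/w12.png',g['bgr'])"
```

```text
time: 32.3
position: [0.5566, 0.2708, 0.0401]
ft_force: [0.4, 0.1, 0.5]
grip_width: 0.458
grip_force: 25.0
t=32.30 pos [0.5566 0.2708 0.0401] tilt 0.002 q7 -0.49 w 0.458 gf 25.0 | turn 0.005 shift x -0.5 y -0.3 z 61.6
```

View pics/w12.png

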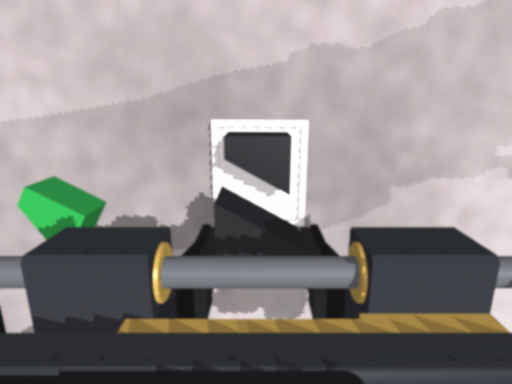

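Short_a lies in the tray at (258,160), the sloping sides face each other, and the green look-alike at (62,205) is well clear. I'll place the last wedge.

```bash
python3 -m crank '[[[-1,0,20,0,1],[0,0,20,0,1],[0,0,12,0,1],[0,0,6,0,1],[0,0,3,0,1],[0,0,0,0,1],[0,0,0,0,1],[0,0,0,0,1]]]' |grep -vE 'rot'
python3 -m crank '[[[0,0,0,0,-1],[0,0,0,0,-1],[0,0,0,0,-1],[0,0,0,0,-1],[0,0,0,0,-1],[0,0,0,0,-1],[0,0,-15,0,-1],[0,0,-30,0,-1],[0,0,-30,0,-1],[0,0,-30,0,-1]]]' |grep -vE 'rot'
python3 -m crank '[[[-10,0,-20,0,-1],[0,0,0,0,-1],[0,0,0,0,-1],[0,0,0,0,-1]]]' |grep -vE 'rot'
python3 - <<'E'
from h import *
g=grab('wrist');cv2.imwrite('pics/w13.png',g['bgr']);m=g['bgr'].max(2)
cs=[c for c in blobs(m[:222]<85,100)]
for y,a in((.02,np.pi),(-.02,0)):
    th=.261;t=np.array([.5508-np.sin(th)*y,.2915+np.cos(th)*y]);b=th+a;A=np.array([[np.cos(b),-np.sin(b)],[np.sin(b),np.cos(b)]])
    print("plan",proj(g,np.c_[shape(40)@A.T+t,np.full(4,.036)]).round().tolist())
for c in cs: print(cv2.boundingRect(c),cv2.approxPolyN(c,4,ensure_convex=True).reshape(-1,2).tolist())
g=grab('scene');a=g['bgr'][150:300,100:430];cv2.imwrite('pics/end.png',cv2.resize(a,(792,360),interpolation=cv2.INTER_CUBIC))
E
```

```text
time: 33.02
position: [0.557, 0.2707, -0.0214]
ft_force: [0.8, -0.6, 0.5]
grip_width: 0.455
grip_force: 25.0
time: 33.85
position: [0.5559, 0.2704, 0.0846]
ft_force: [1.1, -0.4, 0.1]
grip_width: 0.99
grip_force: 0.0
time: 34.18
position: [0.5585, 0.2603, 0.1024]
ft_force: [-1.2, -1.3, -0.1]
grip_width: 1.004
grip_force: 0.0
plan [[287.0, 114.0], [234.0, 113.0], [235.0, 132.0], [286.0, 161.0]]
plan [[235.0, 188.0], [285.0, 188.0], [286.0, 171.0], [235.0, 143.0]]
(237, 141, 49, 49) [[287, 167], [284, 188], [237, 190], [237, 139]]
(234, 114, 50, 44) [[283, 114], [283, 159], [234, 131], [234, 114]]
```

View pics/end.png

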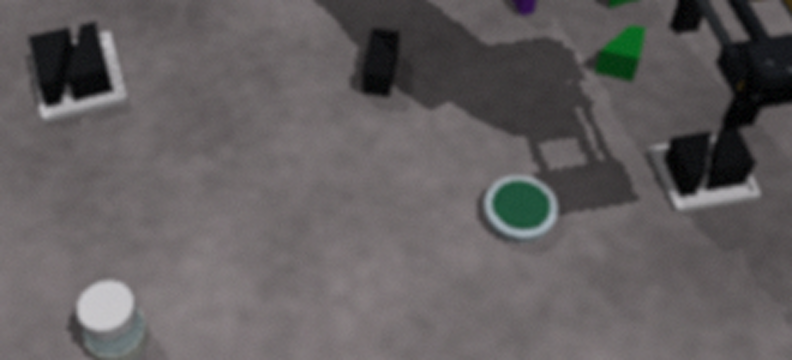

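Both pairs sit in their trays, at (78,70) and (710,165). The block (380,62), dish (520,207), jar (108,315) and look-alikes appear undisturbed. I'll hand in.

```bash
python3 -c "
from bench import job
print(job.close_job())"
```

```text
the job is handed in; nothing more can be done
None
```

All four wedges are in their trays, each pair flat, head to tail with sloping sides facing, within about 2 mm of plan. The block, dish, jar and look-alikes look undisturbed in the last picture. The job is handed in at about 34 s on the clock; the hand-in call returned no verdict.

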